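# Tip the picking tray and weight the empty box

## Task

A steel weight disc lies out of reach under the clear guard of the small rocking tray. Press the tray's thumb plate down to tip the tray so that the disc slides into the front corner, and let the tray come back level. Two open boxes stand on the white board, one on either side of the tray: pick the disc out of the corner and put it flat in the one that has no weight yet, and leave the other box where it is.

Things in the scene. Friction and masses are not known exactly. Their poses are not given: they have to be found in the camera images.
- weight_disc_center (a point): centre (half-way up) of the loose weight disc: plain steel, 40 mm in diameter, 10 mm thick, about 100 g, lying flat on the tray's floor under the guard, an 80 x 80 mm clear sheet over the rear of the tray, its top 20 mm above the floor; its nearest edge is 48 mm from the centre of the disc once that lies in the front corner
- thumb_plate (a point): top centre of the tray's thumb plate, a 40 mm wide tongue with a 32 x 34 mm black pad at the front corner, 66 mm above the work surface when level. x points level to the tray's rear, z up from its floor. Pressed fully (about 3 N, 4 to 5 N if fast; has a stop) this point is 48 mm lower and 4 mm further along x. Let go, the tray swings back level within 1 s; the disc stays in the corner
- corner_seat (a point): where the disc's centre comes to rest in the front corner (moves with the tray; 69 mm above the work surface when level). The tray is a polished steel 138 mm square set diamond-wise, one corner at the thumb plate; its floor is 64 mm above the work surface; its walls stand only 4 mm above the floor, so the disc's upper 6 mm can be gripped from any side
- tray (a joint): tilt of the tray about its cross pin, which is 114 mm behind the thumb plate's centre and 50 mm above the work surface: 0 level (at rest), 0.42 rad fully tipped, thumb plate down. The disc starts to slide at 0.1 to 0.25 rad and is in the corner about 1 s after the tray is fully tipped
- box_empty: the open grey board box without a weight in it, white inside: 90 x 93 mm (x, y), 38 mm high, walls and bottom 2 mm, inside 86 x 90 mm, 120 g, loose on the work surface; origin at the centre of its underside. Open the fingers only a little inside it: fingers opened wide would push its walls
- box_full: the same kind of box, with another such weight disc already lying in it; origin at the centre of its underside. Not to be moved
Mind the look-alikes: they are no part of the job. Leave any red look-alike of the box_empty alone.

How it is judged:
On the way, in this order (a step that is already met when the one before it is completed fails the run):
1. the tray is tipped (value of joint tray above 0.2 rad), for 0.1 s.
2. the disc lies in the front corner and the tray is level again (distance between weight_disc_center and corner_seat below 0.012 m and value of joint tray below 0.08 rad), for 0.2 s.
At the end, for the whole second after the job is handed in: The loose weight disc lies flat and at rest on the bottom of the box that was empty (anywhere inside it), that box stands upright on the work surface, and the tray is level again (horizontal distance between weight_disc_center and box_empty below 0.04 m and z of weight_disc_center in the frame of box_empty between 0.001 and 0.014 m and angle between box_empty's own z axis and vertical below 0.15 rad and height (world z) of box_empty below 0.015 m and linear speed of weight_disc below 0.02 m/s and value of joint tray below 0.08 rad); the robot touches nothing.
It fails at once if the box that already has a weight is pushed more than 30 mm (distance of box_full from where it was at the start of the episode above 0.03 m).
It also fails if it takes over 48 s, if anything falls off the work surface, if the arm or the gripper's body presses on something with over 40 N, if the wrist force passes 120 N, or if a joint passes its speed limit or range.

## Robot

A 6-joint arm with a two-finger parallel gripper is mounted at the origin on the work surface; the furniture and walls round the work are solid. World frame = base frame: x ahead of the robot, y to its left, z up, the work surface at z = 0. Lengths are in m, angles in rad, forces in N, time in s.
With the tool pointing down it reaches from about 0.425 to 0.95 m from the base axis. Payload 3.5 kg.
Tool frame: the origin (TCP) lies between the finger pads; the fingertips stand ctrl.tip_reach ahead of it and the grasp point (between the pads) lies 5 mm behind it (ctrl.tip_reach is the distance from the TCP to the fingertips, in m); x points along the fingers, y is the direction in which the jaws open and shut, and the axes are right-handed (so a half turn about x gives the same grasp; the last joint's range is limited). The gripper opens to 85 mm and grips with 20 to 120 N. Pads are 22 mm wide; open, the fingers measure 114 mm over their backs; the gripper's body (76 mm by 85 mm) begins 54 mm behind the grasp point. The pads swing forward as they close: fully open they stand 13 mm farther back than shut.
Start: joints at [-1.269, 0.286, 1.577, -0, 1.279, -0.15], TCP at [0.295, -0.607, 0.245] pointing down, gripper open.
Joint ranges: [-2.77, 2.77], [-0.9, 2.22], [0.21, 2.48], [-1.53, 4.67], [0.24, 2.81], [-2.84, 2.84]. Speed limits (rad/s): [2.79, 2.79, 3.14, 3.14, 3.14, 3.14].

## Interface

Orientations are given as a unit quaternion [w, x, y, z].
In Python, from rig import monitor, get_image, ticket, cut_out, mark_of, ctrl gives the robot as it stands.
- The arm moves only by the tool apply_moves, never from a script. Its argument "targets" is a list of rows, each an object of numbers: "dx", "dy", "dz": the shift along the tool's x, y, z in mm; "rx", "ry", "rz": the turn, a rotation vector about the tool's x, y, z in degrees; "claw": the opening, from -1 (shut) to 1 (fully open), so that 0 is half open. A call has 1 to 20 rows; each row is the pose to reach, as a shift and turn from the pose commanded when the call began, along the tool's axes at that moment; what a row does not reach only later rows make up. A row lasts 1/12 s, in which the tool goes at most 41.7 mm and 7.16 degrees, less where a joint would pass 70% of its speed; a pose out of reach is approached as far as the arm can. A call with a gripper value outside its range is refused whole. The fingers move at their own pace and stop on an object; "force" is the grip in N (left out, the last holds). Time passes only in rows, so rows that repeat a pose let the fingers close. It gives the time, the measured TCP pose, the force and the opening at its end, in the units of the state.
- monitor.observe(): the state, without advancing time (a new reading comes with each control period).
- get_image(name): name is "scene" or "side" or "wrist"; returns a dict with "pixels" (400x640x3 uint8, red, green, blue), "fx", "fy", "cx", "cy" (pixels), "D" ([k1, k2, p1, p2, k3] as OpenCV has them; the pictures are not rectified), "extrinsics" (4x4, takes a point from world to camera coordinates); the wrist camera has in their place "T_tool_cam" (4x4, takes a point from camera to tool coordinates, whose origin is the TCP and whose axes are the tool frame's). Camera axes: x right, y up, looking along -z (the intrinsics and any distortion apply to the point x, -y, -z); pixel columns grow to the right and rows downward; lengths in m; the calibration is good to about 2 mm. A picture is of the moment at which its call begins: read the wrist's pose just before it. There is no depth.
- ticket.finish_job(): hands the job in, once; it reports no verdict.
Trained networks look in a picture, given as the dict that the camera call returned (one of the last four; its "shot" number tells which), for a name from the list of things; names that differ only in an ending like _2 or _b are one class to them, and where a whole thing is asked for, a point or a joint stands for the part that bears it (a point fixed in the world has none). Each returns a list of dicts, best first, with "score" (0 to 1); they miss things now and then, are a little off and sometimes report something else, mostly with a low value. They report only what shows in the picture. A call takes as long as a camera call. They do not tell look-alikes from the thing itself.
- cut_out(thing, picture): "mask" (400x640 bool, what is visible of it).
- mark_of(thing, picture): "position" ([x, y, z] in m, in world coordinates, good to about 4 mm: a listed point, or the origin of a listed thing).
The state is a dict: "clock": time; "joint_positions": joint angles; "joint_velocities": joint speeds; "joint_efforts": joint torques, N m; "tcp_pos": TCP position; "tool_rot": TCP orientation; "force": force on the tool from outside, world axes, zero at the start; "wrist_torque": the same for the moment, N m; "grip_width": finger opening in m.
Only numpy, scipy, OpenCV 4.12 (cv2) and the standard library are available. Lean on these libraries where they do the work, as an engineer would, in place of code of your own. Each camera call takes 0.05 s, during which the arm holds its last target.

## Working session

There is one attempt and no reset: what is moved stays moved. The work goes in short steps, Python scripts to look and compute and a tool call to move; the robot and the scene stay as the last step left them, time stands still between calls to the robot, and variables do not carry over. Pictures are saved under pics/ and viewed, and the job is handed in when it is done.

Besides the shell and the picture viewer there is one more tool, called after "Request:" by a JSON object that holds its "fn" and its "kwargs", one argument or row to a line. apply_moves: Moves the arm, as the interface text tells. Its arguments: {"type":"object","properties":{"targets":{"type":"array"},"force":{"type":"number"}},"required":["targets"]}

```bash
ls; mkdir -p pics; python3 - <<'E'
from rig import monitor, get_image, ticket, cut_out, mark_of, ctrl
import cv2
print(monitor.observe(), ctrl.tip_reach)
for n in ["scene","side"]:
    p=get_image(n); cv2.imwrite(f"pics/{n}0.png",p["pixels"][:,:,::-1])
    print(n,p["extrinsics"],p["fx"],p["D"])
    for t in ["weight_disc_center","thumb_plate","corner_seat","box_empty","box_full","tray"]:
        try: print(t,[(round(d["score"],2),d["position"]) for d in mark_of(t,p)])
        except Exception as e: print(t,e)
E
```

```text
pics
{'clock': 0.0, 'joint_positions': array([-1.26901425e+00,  2.87190893e-01,  1.57817256e+00,  1.46637204e-06,
        1.27862720e+00, -1.50004732e-01]), 'joint_velocities': array([-0.00180802,  0.00056234, -0.00014733, -0.00111322, -0.00158547,
       -0.00200594]), 'joint_efforts': array([ 3.11303556e-04, -4.05981946e+01, -2.92624962e+01, -1.30788753e-04,
        5.81579137e-03,  1.07829425e-06]), 'tcp_pos': array([ 0.29452235, -0.60665741,  0.24393274]), 'tool_rot': array([-0.15753009, -0.68907806, -0.15922093,  0.68920563]), 'force': array([0.44311421, 0.1509247 , 0.17409962]), 'wrist_torque': array([ 0.059793  ,  0.04073779, -0.0460431 ]), 'grip_width': 0.08543515082179931} 0.014
scene [[-0.65717455 -0.75370348  0.00725774  0.29505016]
 [ 0.46293426 -0.3960087   0.7930126  -0.26278248]
 [-0.59482223  0.52450755  0.609162   -0.93514027]
 [ 0.          0.          0.          1.        ]] 438.05266587089574 [-0.09555781  0.          0.          0.          0.        ]
weight_disc_center []
thumb_plate [(0.77, [0.4564, -0.0006, 0.0665]), (0.18, [0.5136, 0.2731, -0.0005])]
corner
[... 155 characters left out ...]
pty, box_full, corner_seat, thumb_plate, weight_disc_center
side [[-0.99181933 -0.12728156  0.00968659  0.42327098]
 [ 0.05894942 -0.38940008  0.91918037 -0.08332524]
 [-0.11322275  0.91223187  0.3937177  -1.02502417]
 [ 0.          0.          0.          1.        ]] 400.9598574725228 [0.00943318 0.         0.         0.         0.        ]
weight_disc_center [(0.5, [0.6147, -0.0246, 0.0683])]
thumb_plate [(0.86, [0.4521, -0.0026, 0.063])]
corner_seat [(0.97, [0.5068, -0.0106, 0.0693])]
box_empty [(0.68, [0.2743, -0.2077, 0.0016]), (0.57, [0.5237, -0.3113, 0.0039])]
box_full [(0.64, [0.5167, 0.2715, -0.0024])]
tray it knows: box_empty, box_full, corner_seat, thumb_plate, weight_disc_center
```

View pics/scene0.png

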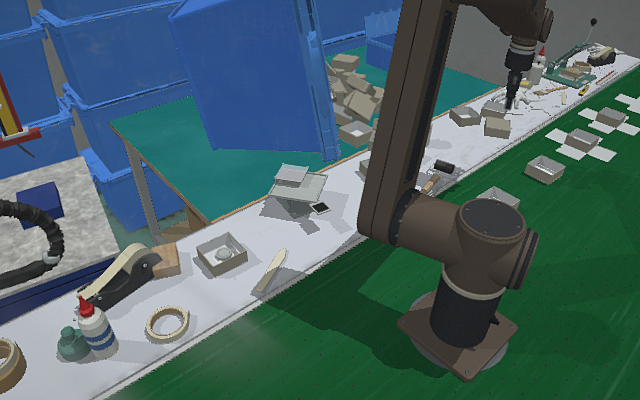

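View pics/side0.png

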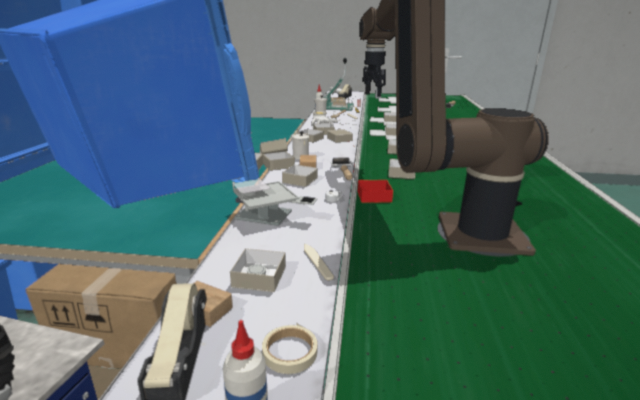

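```bash
cat > h.py <<'E'
import numpy as np, cv2
from rig import monitor, get_image, ticket, cut_out, mark_of, ctrl
from scipy.spatial.transform import Rotation as R
def q2R(q): return R.from_quat([q[1],q[2],q[3],q[0]]).as_matrix()
def camT(p,st=None):
    "returns world->cam"
    if "extrinsics" in p: return np.array(p["extrinsics"])
    T=np.eye(4);T[:3,:3]=q2R(st["tool_rot"]);T[:3,3]=st["tcp_pos"]
    return np.linalg.inv(T@np.array(p["T_tool_cam"]))
F=np.diag([1.,-1,-1])
def K(p): return np.array([[p["fx"],0,p["cx"]],[0,p["fy"],p["cy"]],[0,0,1]])
def proj(p,T,X):
    X=np.atleast_2d(X); c=(F@(T[:3,:3]@X.T+T[:3,3:])).T
    return cv2.projectPoints(c,np.zeros(3),np.zeros(3),K(p),np.array(p["D"],float))[0][:,0]
def back(p,T,uv,z):
    uv=np.array(uv,float).reshape(-1,1,2)
    n=cv2.undistortPoints(uv,K(p),np.array(p["D"],float))[:,0]
    d=(T[:3,:3].T@F@np.c_[n,np.ones(len(n))].T).T
    o=-T[:3,:3].T@T[:3,3]
    return o+d*((z-o[2])/d[:,2])[:,None]
def delta(P,Rt=None):
    "mm shift in tool axes & rotvec deg to reach P, from measured pose"
    st=monitor.observe(); R0=q2R(st["tool_rot"])
    d=R0.T@(np.array(P)-st["tcp_pos"])*1000
    r=np.zeros(3) if Rt is None else np.degrees(R.from_matrix(R0.T@Rt).as_rotvec())
    return d.round(1),r.round(2)
E
python3 - <<'E'
from h import *
a=cv2.imread("pics/side0.png")[110:290,215:415]; cv2.imwrite("pics/c1.png",cv2.resize(a,None,fx=3.3,fy=3.3,interpolation=2))
a=cv2.imread("pics/scene0.png")[60:290,180:480]; cv2.imwrite("pics/c2.png",cv2.resize(a,None,fx=2.6,fy=2.6,interpolation=2))
st=monitor.observe();print(q2R(st["tool_rot"]))
p=get_image("wrist");print(p["T_tool_cam"],p["fx"])
E
```

```text
[[ 3.99377124e-06  4.36547110e-01 -8.99681400e-01]
 [-7.14274911e-05 -8.99681397e-01 -4.36547109e-01]
 [-9.99999997e-01  6.60054545e-05  2.75883431e-05]]
[[ 9.02786635e-04  3.11066395e-01 -9.50387754e-01 -1.28232203e-01]
 [ 9.99999494e-01  1.41323148e-04  9.96169254e-04 -2.17807901e-04]
 [ 4.44186568e-04 -9.50388172e-01 -3.11066110e-01 -7.90222960e-02]
 [ 0.00000000e+00  0.00000000e+00  0.00000000e+00  1.00000000e+00]] 316.5198112748479
```

View pics/c1.png

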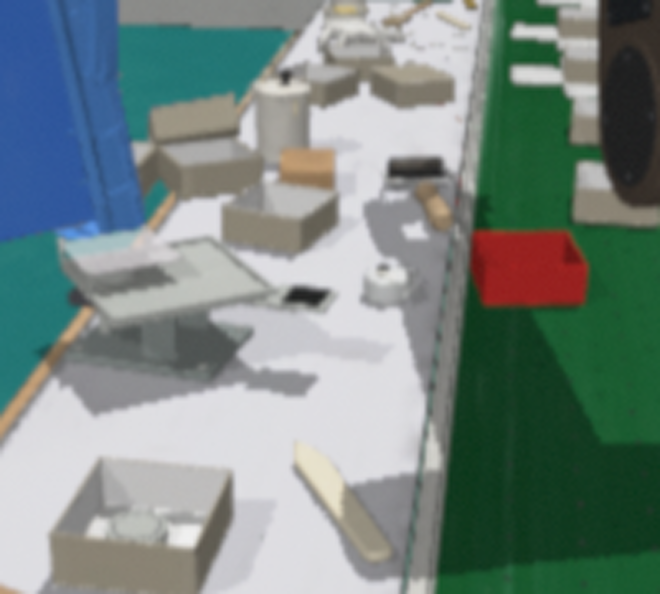

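View pics/c2.png

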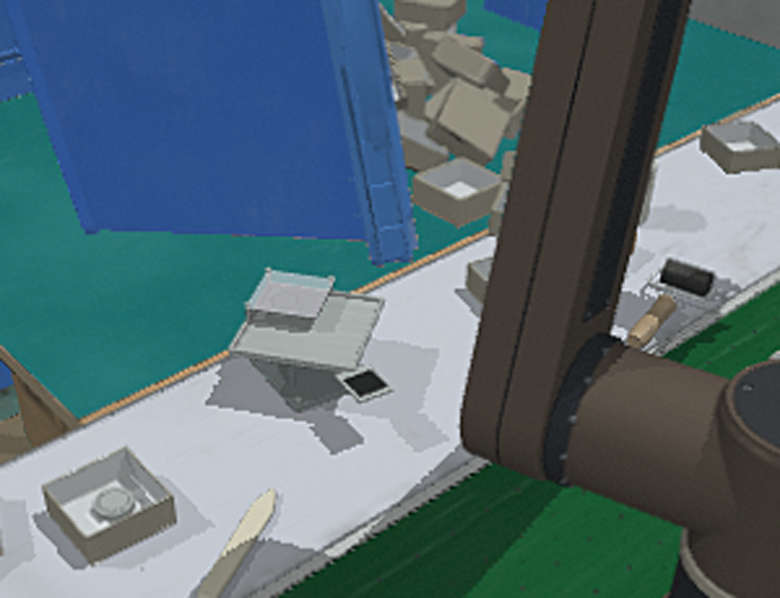

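```bash
python3 - <<'E'
from h import *
s=get_image("scene"); d=get_image("side")
def tri(a,b):
    r=[]
    for p,uv in((s,a),(d,b)):
        T=camT(p); r.append((-T[:3,:3].T@T[:3,3], (lambda A:A)(back(p,T,uv,-5)[0])))
    (o1,x1),(o2,x2)=r
    d1=(x1-o1)/np.linalg.norm(x1-o1); d2=(x2-o2)/np.linalg.norm(x2-o2)
    t=np.linalg.lstsq(np.c_[d1,-d2],o2-o1,rcond=None)[0]
    return (o1+t[0]*d1).round(3),(o2+t[1]*d2).round(3)
print("tote near corner",tri((333,159),(254,178)))
print("tote far corner",tri((213,150),(117,203)))
print("box top corner check",tri((202,248),(235,270)))
print("guard corner",tri((283,164),(234,183)))
E
```

```text
tote near corner (array([ 0.658, -0.238,  0.021]), array([ 0.663, -0.239,  0.028]))
tote far corner (array([0.959, 0.037, 0.026]), array([0.966, 0.036, 0.038]))
box top corner check (array([0.548, 0.305, 0.03 ]), array([0.551, 0.303, 0.034]))
guard corner (array([ 0.658, -0.035,  0.084]), array([ 0.66 , -0.036,  0.086]))
```

```bash
python3 - <<'E'
from h import *
s=get_image("scene"); d=get_image("side")
for z in(0.02,0.2,0.4,.6): print(z,[proj(p,camT(p),[.66,-.24,z]).round(0) for p in(s,d)])
T=camT(s)
for p in (d,):
  for n in("box_empty",):
    for m in cut_out(n,p): 
        v,u=np.nonzero(m["mask"]); print(m["score"],u.min(),u.max(),v.min(),v.max())
E
```

```text
0.02 [array([[333., 159.]]), array([[255., 180.]])]
0.2 [array([[335., 108.]]), array([[252., 125.]])]
0.4 [array([[336.,  43.]]), array([[248.,  57.]])]
0.6 [array([[338., -34.]]), array([[244., -22.]])]
0.89 282 318 164 186
0.68 234 315 179 208
0.64 357 392 180 201
```

```bash
cat >> h.py <<'E'
def down(yaw):
    "tool z points to -(cos yaw, sin yaw), tool down"
    z=-np.array([np.cos(yaw),np.sin(yaw),0]); x=np.array([0,0,-1.]); return np.c_[x,np.cross(z,x),z]
E
python3 - <<'E'
from h import *
print(delta([.50,-.31,.27],down(0)))
E
```

```text
(array([ -24.7, -177.8, -314.5]), array([25.89,  0.  , -0.  ]))
```

Request:
{"fn": "apply_moves", "kwargs": {
  "targets": [
    {"dx":-25,"dy":-178,"dz":-314,"rx":26,"claw":-1},
    {"dx":-25,"dy":-178,"dz":-314,"rx":26,"claw":-1},
    {"dx":-25,"dy":-178,"dz":-314,"rx":26,"claw":-1},
    {"dx":-25,"dy":-178,"dz":-314,"rx":26,"claw":-1},
    {"dx":-25,"dy":-178,"dz":-314,"rx":26,"claw":-1},
    {"dx":-25,"dy":-178,"dz":-314,"rx":26,"claw":-1},
    {"dx":-25,"dy":-178,"dz":-314,"rx":26,"claw":-1},
    {"dx":-25,"dy":-178,"dz":-314,"rx":26,"claw":-1},
    {"dx":-25,"dy":-178,"dz":-314,"rx":26,"claw":-1},
    {"dx":-25,"dy":-178,"dz":-314,"rx":26,"claw":-1},
    {"dx":-25,"dy":-178,"dz":-314,"rx":26,"claw":-1},
    {"dx":-25,"dy":-178,"dz":-314,"rx":26,"claw":-1}
  ]
}}

```text
schema error: expected keys dx, dy, dz, rx, ry, rz, claw
```

```bash
python3 - <<'E'
from h import *
st=monitor.observe();print(st["tcp_pos"],st["grip_width"],ctrl.tip_reach,st["clock"],st["joint_positions"].round(2), st["force"])
p=get_image("wrist"); cv2.imwrite("pics/w1.png",p["pixels"][:,:,::-1])
for n in("box_empty","box_full"): print(n,[(round(d["score"],2),d["position"]) for d in mark_of(n,p)])
E
```

```text
[ 0.29473251 -0.60723705  0.2453631 ] 0.08525690464201045 0.014 0.9 [-1.27  0.29  1.58 -0.    1.28 -0.15] [-0.10135496  1.04584047  0.70897307]
box_empty []
box_full []
```

View pics/w1.png

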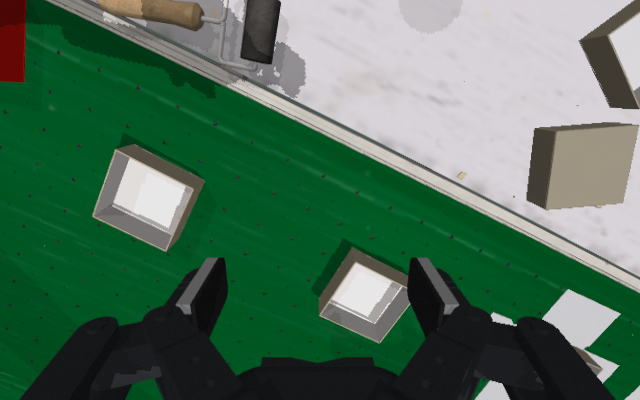

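Request:
{"fn": "apply_moves", "kwargs": {
  "targets": [
    {"dx":-25,"dy":-178,"dz":-314,"rx":26,"ry":0,"rz":0,"claw":-1},
    {"dx":-25,"dy":-178,"dz":-314,"rx":26,"ry":0,"rz":0,"claw":-1},
    {"dx":-25,"dy":-178,"dz":-314,"rx":26,"ry":0,"rz":0,"claw":-1},
    {"dx":-25,"dy":-178,"dz":-314,"rx":26,"ry":0,"rz":0,"claw":-1},
    {"dx":-25,"dy":-178,"dz":-314,"rx":26,"ry":0,"rz":0,"claw":-1},
    {"dx":-25,"dy":-178,"dz":-314,"rx":26,"ry":0,"rz":0,"claw":-1},
    {"dx":-25,"dy":-178,"dz":-314,"rx":26,"ry":0,"rz":0,"claw":-1},
    {"dx":-25,"dy":-178,"dz":-314,"rx":26,"ry":0,"rz":0,"claw":-1},
    {"dx":-25,"dy":-178,"dz":-314,"rx":26,"ry":0,"rz":0,"claw":-1},
    {"dx":-25,"dy":-178,"dz":-314,"rx":26,"ry":0,"rz":0,"claw":-1},
    {"dx":-25,"dy":-178,"dz":-314,"rx":26,"ry":0,"rz":0,"claw":-1},
    {"dx":-25,"dy":-178,"dz":-314,"rx":26,"ry":0,"rz":0,"claw":-1},
    {"dx":-25,"dy":-178,"dz":-314,"rx":26,"ry":0,"rz":0,"claw":-1}
  ]
}}

```text
clock: 2.13
tcp_pos: [0.4988, -0.3111, 0.2701]
tool_rot: [0.001, -0.707, 0.001, 0.707]
force: [-0.3, -0.3, 0.2]
grip_width: 0.0003
```

```bash
python3 - <<'E'
from h import *
st=monitor.observe();print(st["tcp_pos"],st["grip_width"],ctrl.tip_reach,st["clock"],st["joint_positions"].round(2), st["force"])
p=get_image("wrist"); cv2.imwrite("pics/w2.png",p["pixels"][:,:,::-1])
for n in("box_empty","box_full"): print(n,[(round(d["score"],2),d["position"]) for d in mark_of(n,p)])
E
```

```text
[ 0.49882346 -0.31106732  0.27010013] 0.00026948736134736 0.014 2.1333 [-0.73  0.08  1.77 -0.    1.29  0.84] [-0.27802929 -0.29553226  0.21902934]
box_empty [(0.95, [0.2786, -0.2121, -0.0009]), (0.63, [0.5234, -0.3143, 0.003])]
box_full [(0.47, [0.5214, -0.3134, -0.0008])]
```

View pics/w2.png

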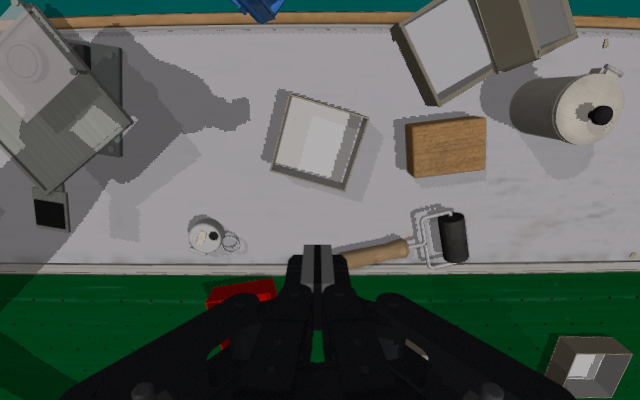

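```bash
python3 - <<'E'
from h import *
st=monitor.observe();p=get_image("wrist");T=camT(p,st)
a=p["pixels"][70:210,240:400,::-1]; cv2.imwrite("pics/c3.png",cv2.resize(a,None,fx=4,fy=4,interpolation=2))
X=back(p,T,[(289,93),(369,118),(346,190),(272,170)],.038);print(X.round(3),X.mean(0)); print([np.linalg.norm(X[i]-X[i-1]).round(3) for i in range(4)])
for i in range(4): e=X[i]-X[i-1]; print(np.degrees(np.arctan2(e[1],e[0])))
for n in("thumb_plate","corner_seat"): print(n,[(round(d["score"],2),d["position"]) for d in mark_of(n,p)])
# pad corners, z .066
E
```

```text
[[ 0.58  -0.281  0.038]
 [ 0.553 -0.369  0.038]
 [ 0.47  -0.345  0.038]
 [ 0.494 -0.258  0.038]] [ 0.52411557 -0.3133285   0.038     ]
[np.float64(0.088), np.float64(0.092), np.float64(0.087), np.float64(0.09)]
-14.745154724259946
-106.95669730152895
164.17899148598227
74.1146113364871
thumb_plate [(0.72, [0.4537, -0.0019, 0.0635])]
corner_seat [(0.81, [0.5104, -0.0125, 0.0681])]
```

View pics/c3.png

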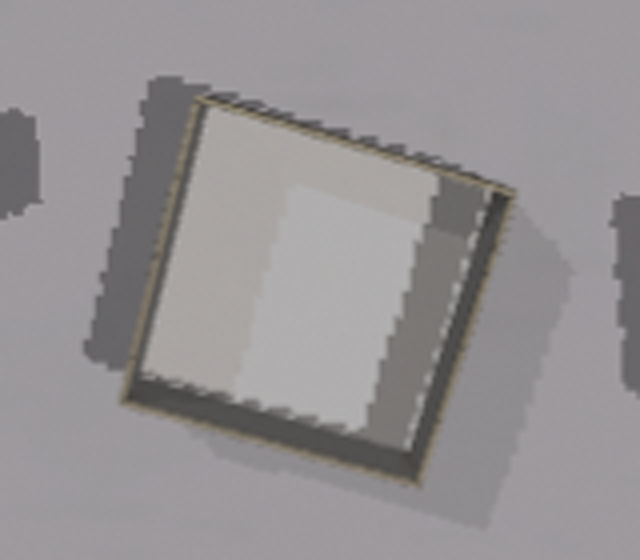

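```bash
python3 - <<'E'
from h import *
print(delta([.456,-.003,.19],down(np.radians(-10))))
E
```

```text
(array([  80.3, -307.6,   44.1]), array([9.81, 0.01, 0.01]))
```

Request:
{"fn": "apply_moves", "kwargs": {
  "targets": [
    {"dx":80,"dy":-308,"dz":44,"rx":10,"ry":0,"rz":0,"claw":-1},
    {"dx":80,"dy":-308,"dz":44,"rx":10,"ry":0,"rz":0,"claw":-1},
    {"dx":80,"dy":-308,"dz":44,"rx":10,"ry":0,"rz":0,"claw":-1},
    {"dx":80,"dy":-308,"dz":44,"rx":10,"ry":0,"rz":0,"claw":-1},
    {"dx":80,"dy":-308,"dz":44,"rx":10,"ry":0,"rz":0,"claw":-1},
    {"dx":80,"dy":-308,"dz":44,"rx":10,"ry":0,"rz":0,"claw":-1},
    {"dx":80,"dy":-308,"dz":44,"rx":10,"ry":0,"rz":0,"claw":-1},
    {"dx":80,"dy":-308,"dz":44,"rx":10,"ry":0,"rz":0,"claw":-1},
    {"dx":80,"dy":-308,"dz":44,"rx":10,"ry":0,"rz":0,"claw":-1},
    {"dx":80,"dy":-308,"dz":44,"rx":10,"ry":0,"rz":0,"claw":-1},
    {"dx":80,"dy":-308,"dz":44,"rx":10,"ry":0,"rz":0,"claw":-1}
  ]
}}

```text
clock: 3.35
tcp_pos: [0.4566, -0.0024, 0.1908]
tool_rot: [-0.062, 0.705, -0.062, -0.704]
force: [0.2, -0.3, 0.8]
grip_width: -0.0003
```

```bash
python3 - <<'E'
from h import *
st=monitor.observe();print(st["tcp_pos"],st["joint_positions"].round(2), st["force"])
p=get_image("wrist"); T=camT(p,st); im=p["pixels"][:,:,::-1].copy()
uv=proj(p,T,[st["tcp_pos"]+[0,0,-.014],[.454,-.002,.066],[.509,-.011,.069]])
for u in uv: cv2.circle(im,tuple(int(x) for x in u),3,(0,0,255),1)
cv2.imwrite("pics/w3.png",im); print(uv)
for n in("thumb_plate","corner_seat","weight_disc_center"): print(n,[(round(d["score"],2),d["position"]) for d in mark_of(n,p)])
E
```

```text
[ 0.4565669  -0.00239322  0.19083817] [-0.23 -0.16  2.15 -0.    1.15  1.52] [ 0.17921411 -0.33119541  0.76098186]
[[316.75869513 259.08724269]
 [316.98415676 196.7839253 ]
 [315.93176202 129.76825715]]
thumb_plate [(0.6, [0.4576, -0.0004, 0.0624]), (0.24, [0.5225, -0.3104, -0.0024])]
corner_seat [(0.91, [0.5102, -0.0149, 0.0719])]
weight_disc_center []
```

View pics/w3.png

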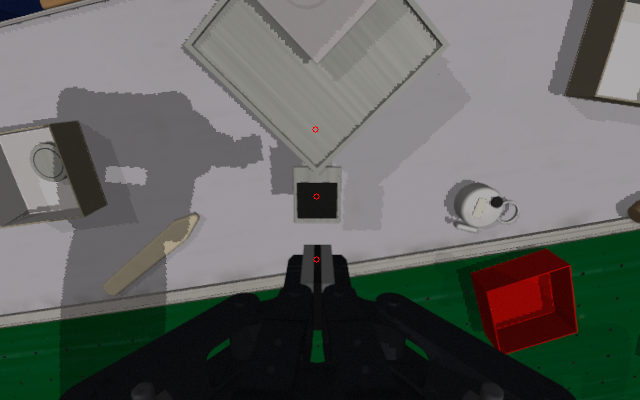

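Request:
{"fn": "apply_moves", "kwargs": {
  "targets": [
    {"dx":40,"dy":0,"dz":2,"rx":0,"ry":0,"rz":0,"claw":-1},
    {"dx":80,"dy":0,"dz":2,"rx":0,"ry":0,"rz":0,"claw":-1},
    {"dx":102,"dy":0,"dz":2,"rx":0,"ry":0,"rz":0,"claw":-1},
    {"dx":109,"dy":0,"dz":2,"rx":0,"ry":0,"rz":0,"claw":-1},
    {"dx":116,"dy":0,"dz":1,"rx":0,"ry":0,"rz":0,"claw":-1},
    {"dx":124,"dy":0,"dz":0,"rx":0,"ry":0,"rz":0,"claw":-1},
    {"dx":132,"dy":0,"dz":-1,"rx":0,"ry":0,"rz":0,"claw":-1},
    {"dx":140,"dy":0,"dz":-2,"rx":0,"ry":0,"rz":0,"claw":-1},
    {"dx":147,"dy":0,"dz":-2,"rx":0,"ry":0,"rz":0,"claw":-1},
    {"dx":153,"dy":0,"dz":-2,"rx":0,"ry":0,"rz":0,"claw":-1},
    {"dx":153,"dy":0,"dz":-2,"rx":0,"ry":0,"rz":0,"claw":-1}
  ]
}}

```text
clock: 4.47
tcp_pos: [0.4607, -0.0032, 0.0391]
tool_rot: [-0.062, 0.706, -0.063, -0.703]
force: [0.2, 0.0, 2.9]
grip_width: 0.0003
```

```bash
python3 - <<'E'
from h import *
p=get_image("side"); cv2.imwrite("pics/s1.png",cv2.resize(p["pixels"][120:240,200:360,::-1],None,fx=4,fy=4,interpolation=2))
st=monitor.observe();print(st["tcp_pos"],st["force"],st["clock"])
E
```

```text
[ 0.45997261 -0.00296187  0.03895147] [-0.43598262  0.15970997  1.83033957] 4.5167
```

View pics/s1.png

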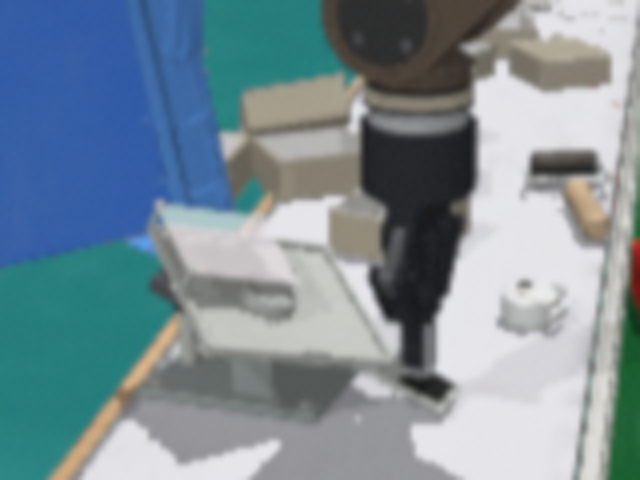

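Request:
{"fn": "apply_moves", "kwargs": {
  "targets": [
    {"dx":5,"dy":0,"dz":0,"rx":0,"ry":0,"rz":0,"claw":-1},
    {"dx":5,"dy":0,"dz":0,"rx":0,"ry":0,"rz":0,"claw":-1},
    {"dx":5,"dy":0,"dz":0,"rx":0,"ry":0,"rz":0,"claw":-1},
    {"dx":5,"dy":0,"dz":0,"rx":0,"ry":0,"rz":0,"claw":-1},
    {"dx":5,"dy":0,"dz":0,"rx":0,"ry":0,"rz":0,"claw":-1},
    {"dx":5,"dy":0,"dz":0,"rx":0,"ry":0,"rz":0,"claw":-1},
    {"dx":5,"dy":0,"dz":0,"rx":0,"ry":0,"rz":0,"claw":-1},
    {"dx":5,"dy":0,"dz":0,"rx":0,"ry":0,"rz":0,"claw":-1},
    {"dx":5,"dy":0,"dz":0,"rx":0,"ry":0,"rz":0,"claw":-1},
    {"dx":5,"dy":0,"dz":0,"rx":0,"ry":0,"rz":0,"claw":-1},
    {"dx":5,"dy":0,"dz":0,"rx":0,"ry":0,"rz":0,"claw":-1},
    {"dx":5,"dy":0,"dz":0,"rx":0,"ry":0,"rz":0,"claw":-1}
  ]
}}

```text
clock: 5.52
tcp_pos: [0.4603, -0.003, 0.0373]
tool_rot: [-0.062, 0.705, -0.062, -0.704]
force: [-10.7, 1.3, 28.6]
grip_width: 0.0002
```

```bash
python3 - <<'E'
from h import *
p=get_image("side"); cv2.imwrite("pics/s2.png",cv2.resize(p["pixels"][120:240,200:360,::-1],None,fx=4,fy=4,interpolation=2))
st=monitor.observe();print(st["tcp_pos"],st["force"],st["clock"])
E
```

```text
[ 0.4603301  -0.00297817  0.03729898] [-10.40101074  -0.49212487  28.85789842] 5.5667
```

View pics/s2.png

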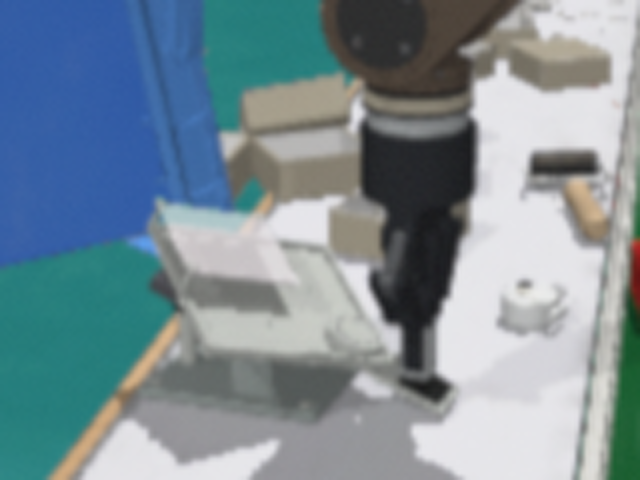

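Request:
{"fn": "apply_moves", "kwargs": {
  "targets": [
    {"dx":-8,"dy":0,"dz":0,"rx":0,"ry":0,"rz":0,"claw":-1},
    {"dx":-16,"dy":0,"dz":1,"rx":0,"ry":0,"rz":0,"claw":-1},
    {"dx":-24,"dy":0,"dz":2,"rx":0,"ry":0,"rz":0,"claw":-1},
    {"dx":-32,"dy":0,"dz":3,"rx":0,"ry":0,"rz":0,"claw":-1},
    {"dx":-40,"dy":0,"dz":4,"rx":0,"ry":0,"rz":0,"claw":-1},
    {"dx":-48,"dy":0,"dz":4,"rx":0,"ry":0,"rz":0,"claw":-1},
    {"dx":-56,"dy":0,"dz":4,"rx":0,"ry":0,"rz":0,"claw":-1},
    {"dx":-80,"dy":0,"dz":4,"rx":0,"ry":0,"rz":0,"claw":0.2},
    {"dx":-120,"dy":0,"dz":4,"rx":0,"ry":0,"rz":0,"claw":0.2},
    {"dx":-150,"dy":0,"dz":4,"rx":0,"ry":0,"rz":0,"claw":0.2},
    {"dx":-150,"dy":0,"dz":4,"rx":0,"ry":0,"rz":0,"claw":0.2},
    {"dx":-150,"dy":0,"dz":4,"rx":0,"ry":0,"rz":0,"claw":0.2},
    {"dx":-150,"dy":0,"dz":4,"rx":0,"ry":0,"rz":0,"claw":0.2},
    {"dx":-150,"dy":0,"dz":4,"rx":0,"ry":0,"rz":0,"claw":0.2},
    {"dx":-150,"dy":0,"dz":4,"rx":0,"ry":0,"rz":0,"claw":0.2},
    {"dx":-150,"dy":0,"dz":4,"rx":0,"ry":0,"rz":0,"claw":0.2}
  ]
}}

```text
clock: 6.9
tcp_pos: [0.4533, -0.0014, 0.1808]
tool_rot: [0.063, -0.703, 0.062, 0.705]
force: [-0.3, -0.3, -0.5]
grip_width: 0.0513
```

```bash
python3 - <<'E'
from h import *
st=monitor.observe();print(st["tcp_pos"],st["joint_positions"].round(2), st["force"],st["grip_width"],st["clock"],ctrl.tip_reach)
p=get_image("wrist"); T=camT(p,st); im=p["pixels"][:,:,::-1].copy()
cv2.imwrite("pics/w4.png",cv2.resize(im[60:240,220:420],None,fx=3.5,fy=3.3,interpolation=2))
for n in("thumb_plate","corner_seat","weight_disc_center"): print(n,[(round(d["score"],2),d["position"]) for d in mark_of(n,p)])
for m in cut_out("weight_disc_center",p):
    v,u=np.nonzero(m["mask"]); print(m["score"],u.min(),u.max(),v.min(),v.max(),len(u))
q=get_image("side"); cv2.imwrite("pics/s3.png",cv2.resize(q["pixels"][140:240,200:360,::-1],None,fx=4,fy=4,interpolation=2))
for n in("corner_seat","weight_disc_center"): print(n,[(round(d["score"],2),d["position"]) for d in mark_of(n,q)])
E
```

```text
[ 0.45331326 -0.00140946  0.18083609] [-0.23 -0.15  2.16  0.    1.13  1.52] [-0.27371638 -0.29756375 -0.50890523] 0.05129219802203036 6.9 0.014
thumb_plate [(0.58, [0.4519, -0.0002, 0.0646])]
corner_seat []
weight_disc_center [(0.56, [0.5052, -0.0132, 0.0687])]
0.69 291 344 101 155 2292
corner_seat [(0.74, [0.5051, -0.0106, 0.0694])]
weight_disc_center [(0.52, [0.5103, -0.0085, 0.0689])]
```

View pics/w4.png

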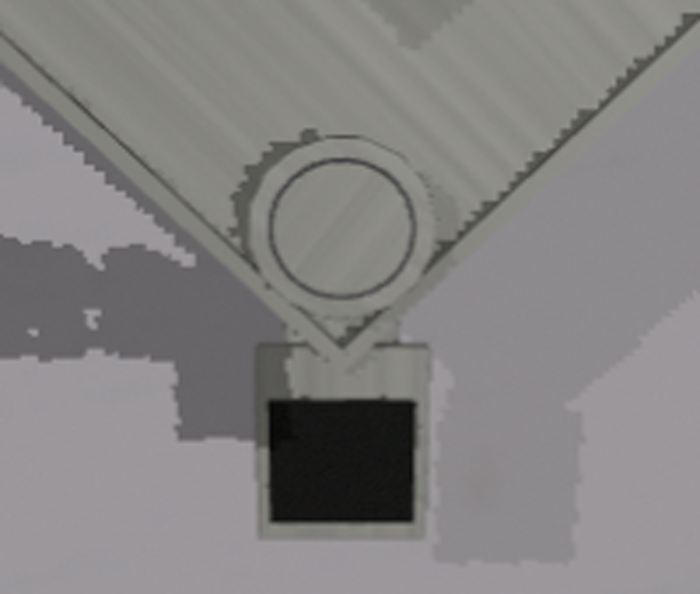

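View pics/s3.png

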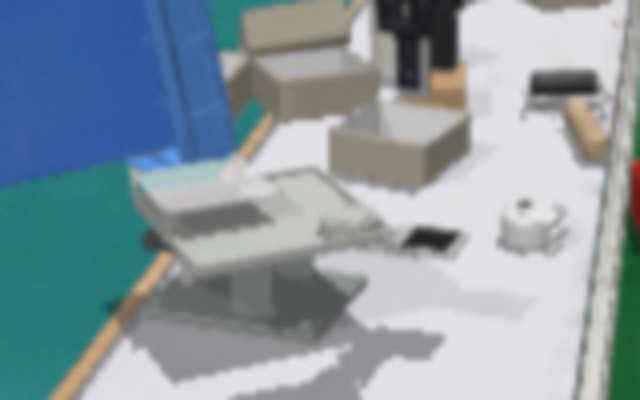

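```bash
python3 - <<'E'
from h import *
st=monitor.observe();p=get_image("wrist");T=camT(p,st)
print(back(p,T,[(317.7,128.5)],.074), back(p,T,[(317.7,199.8)],.066), back(p,T,[(317.7,164.5),(317.9,199.8)],.066))
P=back(p,T,[(317.7,128.5)],.074)[0]; P[2]=.0695+.014
print(P, delta(P))
E
```

```text
[[ 0.50850623 -0.01184686  0.074     ]] [[ 0.45151192 -0.00170169  0.066     ]] [[ 0.4803073  -0.00683204  0.066     ]
 [ 0.45148329 -0.00186204  0.066     ]]
[ 0.50850623 -0.01184686  0.0835    ] (array([ 98.8,   0.6, -55.3]), array([0., 0., 0.]))
```

Request:
{"fn": "apply_moves", "kwargs": {
  "targets": [
    {"dx":0,"dy":0,"dz":-40,"rx":0,"ry":0,"rz":0,"claw":0.12},
    {"dx":30,"dy":1,"dz":-55,"rx":0,"ry":0,"rz":0,"claw":0.12},
    {"dx":65,"dy":1,"dz":-55,"rx":0,"ry":0,"rz":0,"claw":0.12},
    {"dx":85,"dy":1,"dz":-55,"rx":0,"ry":0,"rz":0,"claw":0.12},
    {"dx":92,"dy":1,"dz":-55,"rx":0,"ry":0,"rz":0,"claw":0.12},
    {"dx":92,"dy":1,"dz":-55,"rx":0,"ry":0,"rz":0,"claw":0.12},
    {"dx":92,"dy":1,"dz":-55,"rx":0,"ry":0,"rz":0,"claw":0.12},
    {"dx":92,"dy":1,"dz":-55,"rx":0,"ry":0,"rz":0,"claw":0.12}
  ]
}}

```text
clock: 8.02
tcp_pos: [0.5095, -0.0125, 0.0923]
tool_rot: [-0.062, 0.706, -0.062, -0.703]
force: [0.9, 0.6, -0.3]
grip_width: 0.048
```

```bash
python3 - <<'E'
from h import *
st=monitor.observe();print(st["tcp_pos"], st["force"],st["grip_width"])
p=get_image("wrist"); T=camT(p,st); im=p["pixels"][:,:,::-1].copy()
cv2.imwrite("pics/w5.png",cv2.resize(im[140:340,180:450],None,fx=2.9,fy=2.9,interpolation=2))
q=get_image("side"); cv2.imwrite("pics/s5.png",cv2.resize(q["pixels"][140:240,220:340,::-1],None,fx=5,fy=5,interpolation=2))
E
```

```text
[ 0.50948686 -0.01249681  0.09230684] [ 0.87775084  0.62513099 -0.27609267] 0.04795561185231916
```

View pics/w5.png

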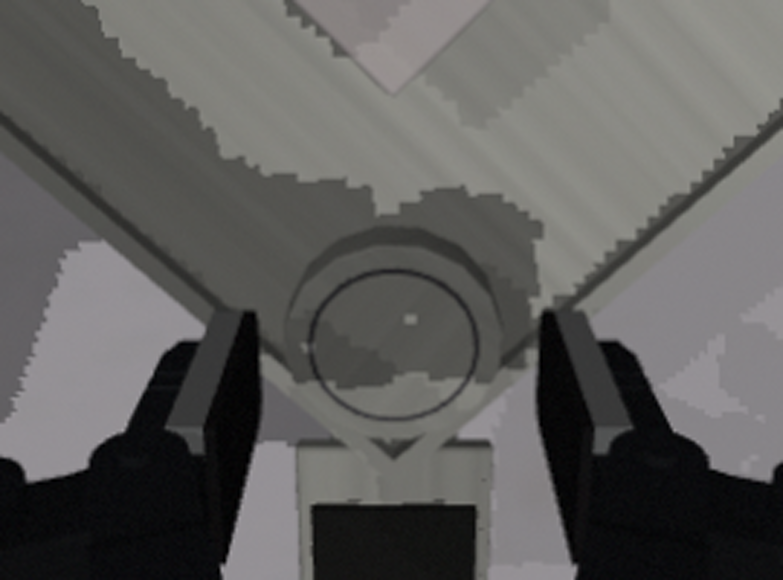

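View pics/s5.png

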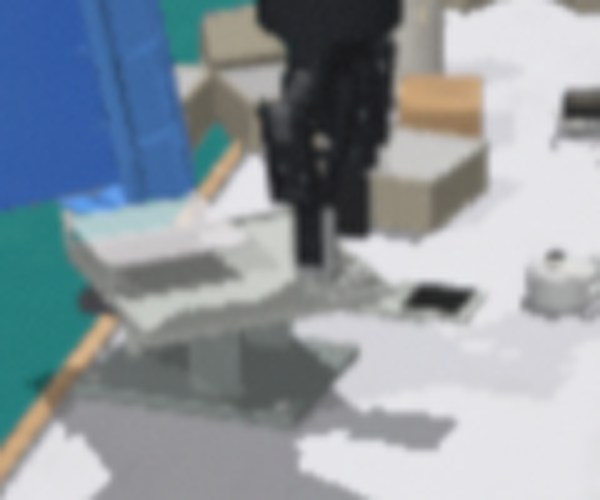

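Request:
{"fn": "apply_moves", "kwargs": {
  "targets": [
    {"dx":4,"dy":0,"dz":0,"rx":0,"ry":0,"rz":0,"claw":0.12},
    {"dx":7,"dy":0,"dz":0,"rx":0,"ry":0,"rz":0,"claw":0.12},
    {"dx":7,"dy":0,"dz":0,"rx":0,"ry":0,"rz":0,"claw":0.12},
    {"dx":7,"dy":0,"dz":0,"rx":0,"ry":0,"rz":0,"claw":0.12}
  ]
}}

```text
clock: 8.45
tcp_pos: [0.5079, -0.0121, 0.0831]
tool_rot: [0.062, -0.704, 0.062, 0.705]
force: [0.7, -0.3, 0.3]
grip_width: 0.048
```

```bash
python3 - <<'E'
from h import *
st=monitor.observe();print(st["tcp_pos"], st["force"],st["grip_width"])
p=get_image("wrist"); T=camT(p,st); im=p["pixels"][:,:,::-1].copy()
cv2.imwrite("pics/w6.png",cv2.resize(im[140:340,180:450],None,fx=2.9,fy=2.9,interpolation=2))
E
```

```text
[ 0.50788333 -0.01214394  0.08312253] [ 0.70125953 -0.25939339  0.34698046] 0.04796383826073014
```

View pics/w6.png

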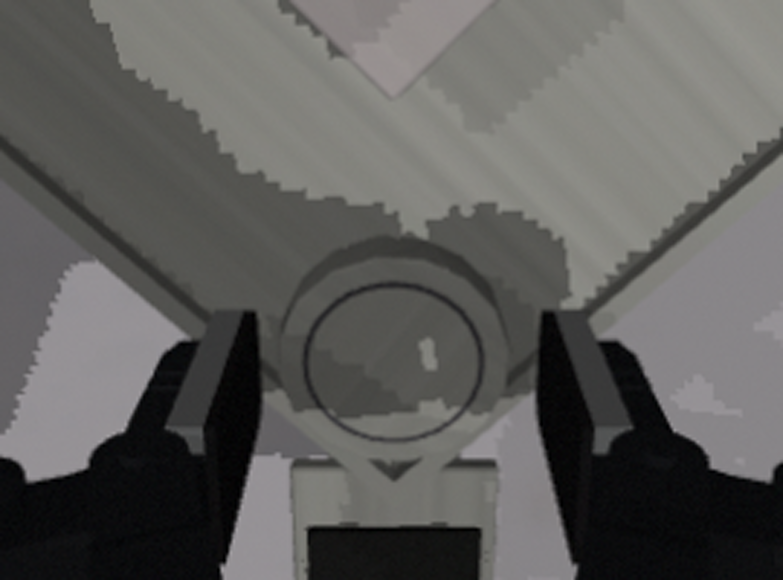

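Request:
{"fn": "apply_moves", "kwargs": {
  "targets": [
    {"dx":2,"dy":0,"dz":0,"rx":0,"ry":0,"rz":0,"claw":0.12},
    {"dx":2,"dy":0,"dz":0,"rx":0,"ry":0,"rz":0,"claw":0.12}
  ]
}}

```text
clock: 8.67
tcp_pos: [0.5079, -0.0122, 0.081]
tool_rot: [0.062, -0.704, 0.062, 0.705]
force: [-0.5, -0.5, 0.6]
grip_width: 0.048
```

Request:
{"fn": "apply_moves", "kwargs": {
  "targets": [
    {"dx":1.5,"dy":0,"dz":0,"rx":0,"ry":0,"rz":0,"claw":0.12},
    {"dx":1.5,"dy":0,"dz":0,"rx":0,"ry":0,"rz":0,"claw":0.12}
  ]
}}

```text
clock: 8.83
tcp_pos: [0.5079, -0.0122, 0.0795]
tool_rot: [0.062, -0.704, 0.062, 0.705]
force: [0.1, 0.2, 0.2]
grip_width: 0.048
```

Request:
{"fn": "apply_moves", "kwargs": {
  "targets": [
    {"dx":1.5,"dy":0,"dz":0,"rx":0,"ry":0,"rz":0,"claw":0.12},
    {"dx":1.5,"dy":0,"dz":0,"rx":0,"ry":0,"rz":0,"claw":0.12}
  ]
}}

```text
clock: 9.0
tcp_pos: [0.5084, -0.0123, 0.0788]
tool_rot: [-0.062, 0.704, -0.062, -0.704]
force: [-0.8, -0.2, 3.7]
grip_width: 0.0478
```

```bash
python3 - <<'E'
from h import *
q=get_image("side"); cv2.imwrite("pics/s6.png",cv2.resize(q["pixels"][150:230,240:340,::-1],None,fx=7,fy=7,interpolation=2))
st=monitor.observe();print(st["tcp_pos"], st["force"],st["grip_width"])
p=get_image("wrist"); T=camT(p,st); im=p["pixels"][:,:,::-1].copy()
cv2.imwrite("pics/w7.png",cv2.resize(im[200:320,220:410],None,fx=4,fy=4,interpolation=2))
E
```

```text
[ 0.50844113 -0.01227911  0.07886796] [-1.02169587  1.35737963  3.70966265] 0.04760180666414871
```

View pics/s6.png

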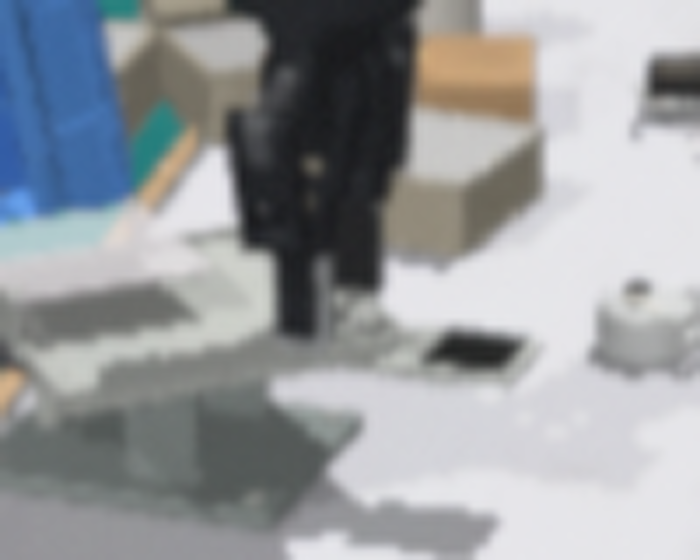

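View pics/w7.png

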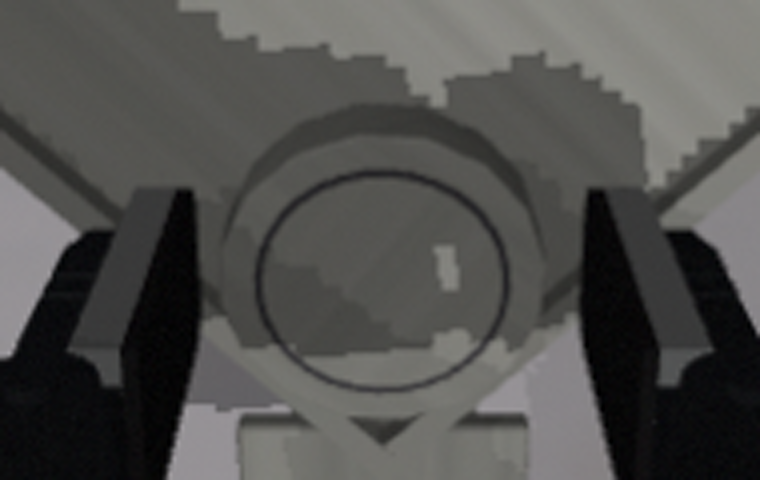

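Request:
{"fn": "apply_moves", "kwargs": {
  "targets": [
    {"dx":-2,"dy":0,"dz":0,"rx":0,"ry":0,"rz":0,"claw":0.12},
    {"dx":-2,"dy":0,"dz":0,"rx":0,"ry":0,"rz":0,"claw":0.0},
    {"dx":-2,"dy":0,"dz":0,"rx":0,"ry":0,"rz":0,"claw":-0.2},
    {"dx":-2,"dy":0,"dz":0,"rx":0,"ry":0,"rz":0,"claw":-0.3},
    {"dx":-2,"dy":0,"dz":0,"rx":0,"ry":0,"rz":0,"claw":-0.3},
    {"dx":-2,"dy":0,"dz":0,"rx":0,"ry":0,"rz":0,"claw":-0.3},
    {"dx":-2,"dy":0,"dz":0,"rx":0,"ry":0,"rz":0,"claw":-0.3}
  ],
  "force": 50
}}

```text
clock: 9.68
tcp_pos: [0.5084, -0.0122, 0.0807]
tool_rot: [-0.062, 0.705, -0.062, -0.704]
force: [-0.1, 1.9, 4.4]
grip_width: 0.0367
```

```bash
python3 - <<'E'
from h import *
q=get_image("side"); cv2.imwrite("pics/s7.png",cv2.resize(q["pixels"][150:230,240:340,::-1],None,fx=7,fy=7,interpolation=2))
st=monitor.observe();print(st["tcp_pos"], st["force"],st["grip_width"])
p=get_image("wrist"); T=camT(p,st); im=p["pixels"][:,:,::-1].copy()
cv2.imwrite("pics/w8.png",cv2.resize(im[200:320,220:410],None,fx=4,fy=4,interpolation=2))
E
```

```text
[ 0.50842715 -0.012185    0.08060859] [-0.3826215   0.97052409  4.10225877] 0.036873888743283637
```

View pics/w8.png

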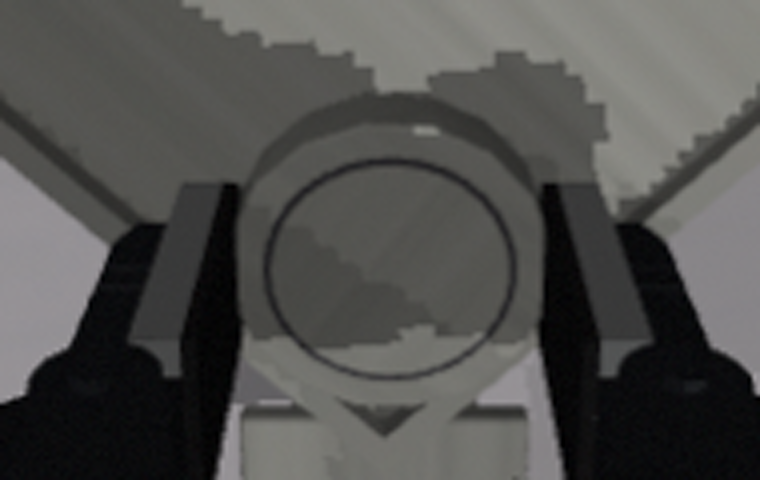

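View pics/s7.png

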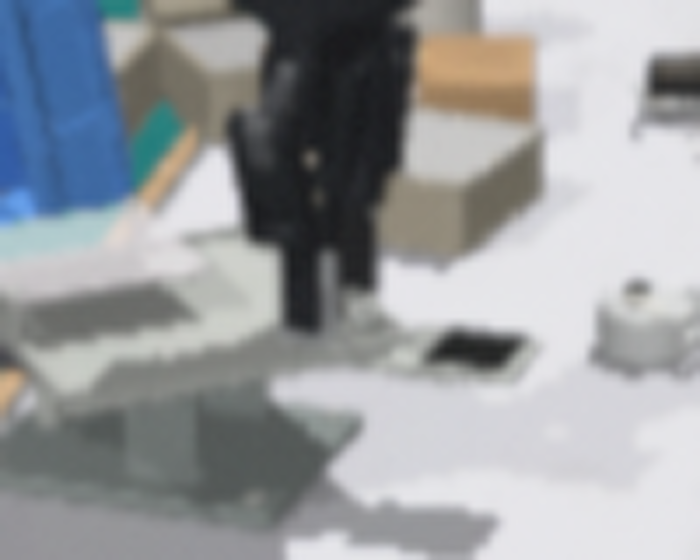

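Request:
{"fn": "apply_moves", "kwargs": {
  "targets": [
    {"dx":-4,"dy":0,"dz":0,"rx":0,"ry":0,"rz":0,"claw":-0.3},
    {"dx":-8,"dy":0,"dz":0,"rx":0,"ry":0,"rz":0,"claw":-0.3},
    {"dx":-15,"dy":0,"dz":0,"rx":0,"ry":0,"rz":0,"claw":-0.3},
    {"dx":-25,"dy":0,"dz":0,"rx":0,"ry":0,"rz":0,"claw":-0.3},
    {"dx":-25,"dy":0,"dz":0,"rx":0,"ry":0,"rz":0,"claw":-0.3},
    {"dx":-25,"dy":0,"dz":0,"rx":0,"ry":0,"rz":0,"claw":-0.3}
  ]
}}

```text
clock: 10.28
tcp_pos: [0.5085, -0.0124, 0.1062]
tool_rot: [-0.062, 0.705, -0.062, -0.704]
force: [-0.8, 0.2, -0.5]
grip_width: 0.0369
```

```bash
python3 - <<'E'
from h import *
q=get_image("side"); cv2.imwrite("pics/s8.png",cv2.resize(q["pixels"][150:230,240:340,::-1],None,fx=7,fy=7,interpolation=2))
st=monitor.observe();print(st["tcp_pos"], st["force"],st["grip_width"])
p=get_image("wrist"); T=camT(p,st); im=p["pixels"][:,:,::-1].copy()
cv2.imwrite("pics/w9.png",cv2.resize(im[140:340,180:450],None,fx=2.9,fy=2.9,interpolation=2))
E
```

```text
[ 0.5081305  -0.01235289  0.10567217] [ 0.27926256  0.26638594 -1.45705294] 0.03720101475756639
```

View pics/w9.png

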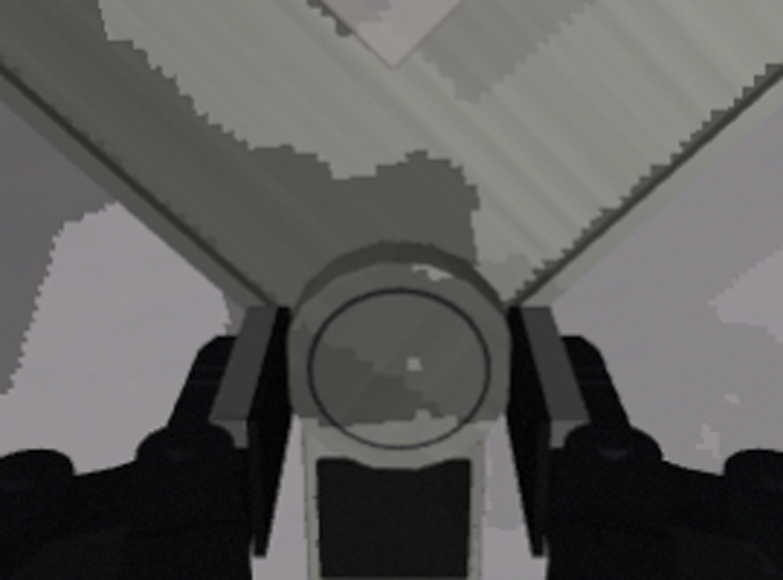

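View pics/s8.png

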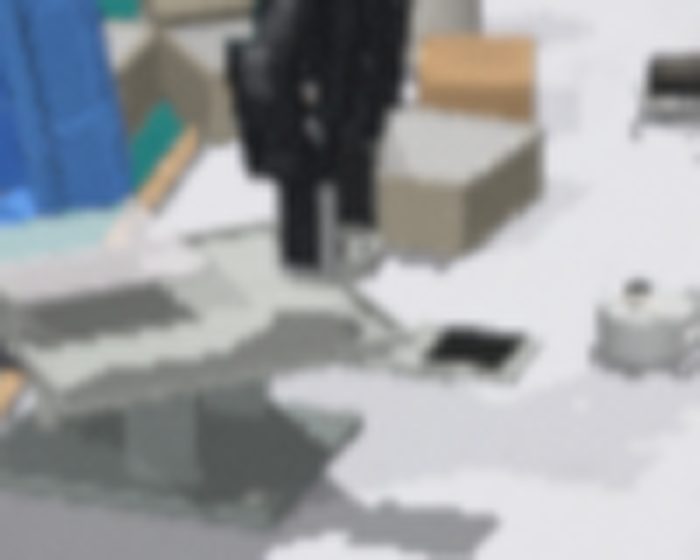

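```bash
python3 - <<'E'
from h import *
print(delta([.524,-.3135,.14],down(np.radians(-15.5))))
E
```

```text
(array([-34.7, 293.7, -68.8]), array([ 5.38,  0.02, -0.01]))
```

Request:
{"fn": "apply_moves", "kwargs": {
  "targets": [
    {"dx":-20,"dy":0,"dz":0,"rx":0,"ry":0,"rz":0,"claw":-0.3},
    {"dx":-40,"dy":6,"dz":-2,"rx":0,"ry":0,"rz":0,"claw":-0.3},
    {"dx":-50,"dy":20,"dz":-5,"rx":1,"ry":0,"rz":0,"claw":-0.3},
    {"dx":-50,"dy":42,"dz":-10,"rx":1,"ry":0,"rz":0,"claw":-0.3},
    {"dx":-50,"dy":70,"dz":-17,"rx":2,"ry":0,"rz":0,"claw":-0.3},
    {"dx":-50,"dy":100,"dz":-24,"rx":2,"ry":0,"rz":0,"claw":-0.3},
    {"dx":-50,"dy":130,"dz":-31,"rx":3,"ry":0,"rz":0,"claw":-0.3},
    {"dx":-50,"dy":160,"dz":-38,"rx":3,"ry":0,"rz":0,"claw":-0.3},
    {"dx":-50,"dy":190,"dz":-45,"rx":4,"ry":0,"rz":0,"claw":-0.3},
    {"dx":-50,"dy":220,"dz":-52,"rx":4,"ry":0,"rz":0,"claw":-0.3},
    {"dx":-50,"dy":248,"dz":-58,"rx":5,"ry":0,"rz":0,"claw":-0.3},
    {"dx":-45,"dy":270,"dz":-63,"rx":5,"ry":0,"rz":0,"claw":-0.3},
    {"dx":-38,"dy":286,"dz":-67,"rx":5.4,"ry":0,"rz":0,"claw":-0.3},
    {"dx":-35,"dy":294,"dz":-69,"rx":5.4,"ry":0,"rz":0,"claw":-0.3},
    {"dx":-35,"dy":294,"dz":-69,"rx":5.4,"ry":0,"rz":0,"claw":-0.3},
    {"dx":-35,"dy":294,"dz":-69,"rx":5.4,"ry":0,"rz":0,"claw":-0.3}
  ]
}}

```text
clock: 11.72
tcp_pos: [0.5239, -0.3131, 0.1395]
tool_rot: [0.096, -0.7, 0.095, 0.701]
force: [0.6, 0.8, -0.6]
grip_width: 0.0372
```

```bash
python3 - <<'E'
from h import *
st=monitor.observe();print(st["tcp_pos"], st["force"],st["grip_width"])
p=get_image("wrist"); T=camT(p,st); im=p["pixels"][:,:,::-1].copy()
cv2.imwrite("pics/w10.png",im)
print(delta([.524,-.3135,.021],down(np.radians(-15.5))))
E
```

```text
[ 0.52394369 -0.31314944  0.13947048] [ 0.62485518  0.77478586 -0.61540472] 0.0372093077529323
(array([ 1.189e+02,  9.000e-01, -1.000e-01]), array([0.01, 0.07, 0.05]))
```

View pics/w10.png

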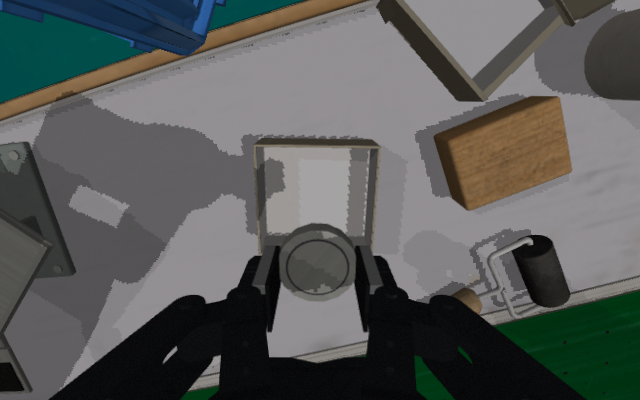

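```bash
python3 - <<'E'
from h import *
st=monitor.observe();p=get_image("wrist");T=camT(p,st)
X=back(p,T,[(254,146),(379,146),(261,243),(372,241)],.038);print(X.round(4))
e=np.array([np.cos(np.radians(-15.5)),np.sin(np.radians(-15.5)),0]); print(X[:2].mean(0)-.044*e, np.linalg.norm(X[0]-X[1]))
E
```

```text
[[ 0.5783 -0.2802  0.038 ]
 [ 0.554  -0.3679  0.038 ]
 [ 0.503  -0.2602  0.038 ]
 [ 0.4809 -0.3466  0.038 ]]
[ 0.52372766 -0.31228828  0.038     ] 0.09092876716279209
```

Request:
{"fn": "apply_moves", "kwargs": {
  "targets": [
    {"dx":20,"dy":0,"dz":0,"rx":0,"ry":0,"rz":0,"claw":-0.3},
    {"dx":45,"dy":0,"dz":0,"rx":0,"ry":0,"rz":0,"claw":-0.3},
    {"dx":70,"dy":0,"dz":0,"rx":0,"ry":0,"rz":0,"claw":-0.3},
    {"dx":90,"dy":0,"dz":0,"rx":0,"ry":0,"rz":0,"claw":-0.3},
    {"dx":105,"dy":0,"dz":0,"rx":0,"ry":0,"rz":0,"claw":-0.3},
    {"dx":112,"dy":0,"dz":0,"rx":0,"ry":0,"rz":0,"claw":-0.3},
    {"dx":115,"dy":0,"dz":0,"rx":0,"ry":0,"rz":0,"claw":-0.3},
    {"dx":117,"dy":0,"dz":0,"rx":0,"ry":0,"rz":0,"claw":-0.3},
    {"dx":117,"dy":0,"dz":0,"rx":0,"ry":0,"rz":0,"claw":-0.3},
    {"dx":117,"dy":0,"dz":0,"rx":0,"ry":0,"rz":0,"claw":-0.3}
  ]
}}

```text
clock: 12.65
tcp_pos: [0.5253, -0.3142, 0.0247]
tool_rot: [-0.095, 0.701, -0.096, -0.7]
force: [-0.1, -1.0, -1.3]
grip_width: 0.0366
```

```bash
python3 - <<'E'
from h import *
st=monitor.observe();print(st["tcp_pos"], st["force"],st["grip_width"])
p=get_image("wrist"); T=camT(p,st); im=p["pixels"][:,:,::-1].copy()
cv2.imwrite("pics/w11.png",cv2.resize(im[140:340,180:450],None,fx=2.9,fy=2.9,interpolation=2))
E
```

```text
[ 0.52525002 -0.31422879  0.0247456 ] [-0.13172091 -1.00389431 -1.2951377 ] 0.036588476628310225
```

View pics/w11.png

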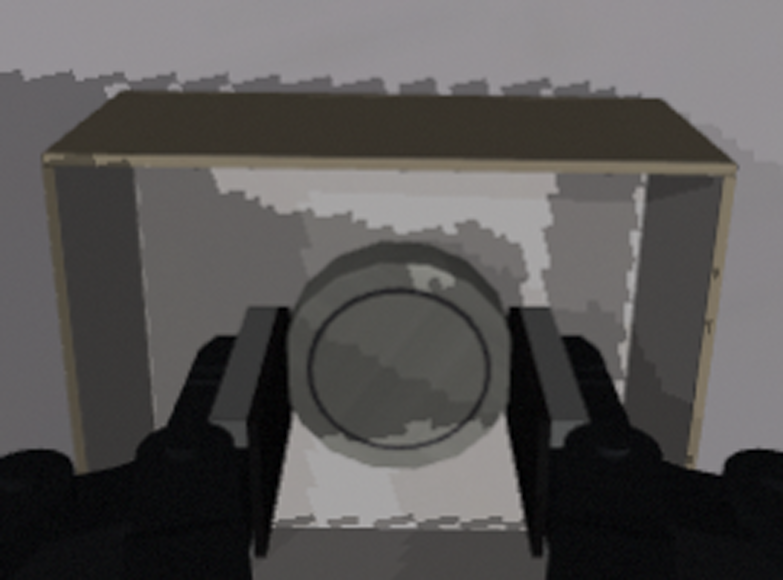

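Request:
{"fn": "apply_moves", "kwargs": {
  "targets": [
    {"dx":2,"dy":0,"dz":0,"rx":0,"ry":0,"rz":0,"claw":-0.3},
    {"dx":4,"dy":0,"dz":0,"rx":0,"ry":0,"rz":0,"claw":-0.3},
    {"dx":4,"dy":0,"dz":0,"rx":0,"ry":0,"rz":0,"claw":-0.3}
  ]
}}

```text
clock: 12.95
tcp_pos: [0.5243, -0.3137, 0.0192]
tool_rot: [0.096, -0.701, 0.095, 0.701]
force: [0.7, -0.5, -1.4]
grip_width: 0.0369
```

Request:
{"fn": "apply_moves", "kwargs": {
  "targets": [
    {"dx":0.5,"dy":0,"dz":0,"rx":0,"ry":0,"rz":0,"claw":-0.05},
    {"dx":0.5,"dy":0,"dz":0,"rx":0,"ry":0,"rz":0,"claw":0},
    {"dx":0.5,"dy":0,"dz":0,"rx":0,"ry":0,"rz":0,"claw":0.08},
    {"dx":0.5,"dy":0,"dz":0,"rx":0,"ry":0,"rz":0,"claw":0.12},
    {"dx":0.5,"dy":0,"dz":0,"rx":0,"ry":0,"rz":0,"claw":0.12},
    {"dx":0.5,"dy":0,"dz":0,"rx":0,"ry":0,"rz":0,"claw":0.12}
  ]
}}

```text
clock: 13.45
tcp_pos: [0.5245, -0.3139, 0.019]
tool_rot: [-0.095, 0.701, -0.095, -0.701]
force: [-0.1, -0.5, -0.0]
grip_width: 0.048
```

```bash
python3 - <<'E'
from h import *
st=monitor.observe();print(st["tcp_pos"], st["force"],st["grip_width"])
p=get_image("wrist"); T=camT(p,st); im=p["pixels"][:,:,::-1].copy()
cv2.imwrite("pics/w12.png",cv2.resize(im[140:340,180:450],None,fx=2.9,fy=2.9,interpolation=2))
E
```

```text
[ 0.5245171  -0.31385015  0.01897268] [-0.09051247 -0.46348679 -0.02615129] 0.048032289400807095
```

View pics/w12.png

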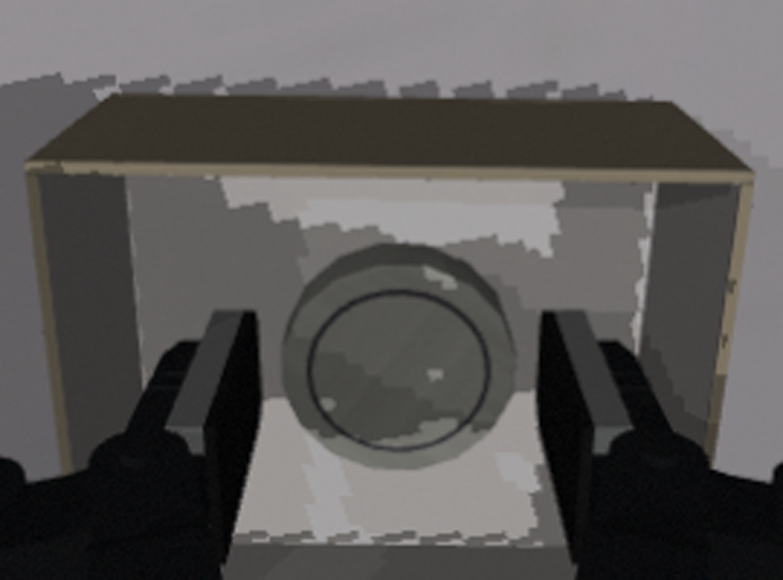

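Released and clear on both sides. Lifting straight out.

Request:
{"fn": "apply_moves", "kwargs": {
  "targets": [
    {"dx":-6,"dy":0,"dz":0,"rx":0,"ry":0,"rz":0,"claw":0.12},
    {"dx":-15,"dy":0,"dz":0,"rx":0,"ry":0,"rz":0,"claw":0.12},
    {"dx":-35,"dy":0,"dz":0,"rx":0,"ry":0,"rz":0,"claw":0.12},
    {"dx":-65,"dy":0,"dz":0,"rx":0,"ry":0,"rz":0,"claw":0.12},
    {"dx":-100,"dy":0,"dz":0,"rx":0,"ry":0,"rz":0,"claw":0.12},
    {"dx":-140,"dy":0,"dz":0,"rx":0,"ry":0,"rz":0,"claw":0.12},
    {"dx":-180,"dy":0,"dz":20,"rx":0,"ry":0,"rz":0,"claw":0.12},
    {"dx":-200,"dy":0,"dz":40,"rx":0,"ry":0,"rz":0,"claw":0.12},
    {"dx":-200,"dy":0,"dz":40,"rx":0,"ry":0,"rz":0,"claw":0.12},
    {"dx":-200,"dy":0,"dz":40,"rx":0,"ry":0,"rz":0,"claw":0.12},
    {"dx":-200,"dy":0,"dz":40,"rx":0,"ry":0,"rz":0,"claw":0.12}
  ]
}}

```text
clock: 14.42
tcp_pos: [0.4857, -0.3029, 0.2188]
tool_rot: [-0.096, 0.701, -0.095, -0.701]
force: [0.4, 1.3, -0.4]
grip_width: 0.0476
```

```bash
python3 - <<'E'
from h import *
st=monitor.observe();print(st["tcp_pos"], st["force"],st["grip_width"],st["clock"])
p=get_image("wrist"); im=p["pixels"][:,:,::-1].copy(); cv2.imwrite("pics/w13.png",im)
for n in("box_empty","weight_disc_center"): print(n,[(round(d["score"],2),d["position"]) for d in mark_of(n,p)])
q=get_image("side"); cv2.imwrite("pics/s13.png",cv2.resize(q["pixels"][110:310,200:400,::-1],None,fx=3,fy=3,interpolation=2))
for n in("box_full","thumb_plate"): print(n,[(round(d["score"],2),d["position"]) for d in mark_of(n,q)])
E
```

```text
[ 0.48569038 -0.30287401  0.21883291] [ 0.42562198  1.32086964 -0.39807223] 0.047618119518375204 14.4167
box_empty [(0.84, [0.2746, -0.2127, -0.0011])]
weight_disc_center [(0.55, [0.5242, -0.3166, 0.0092])]
box_full [(0.66, [0.5139, 0.2701, -0.0036])]
thumb_plate [(0.74, [0.451, -0.0018, 0.0637])]
```

View pics/w13.png

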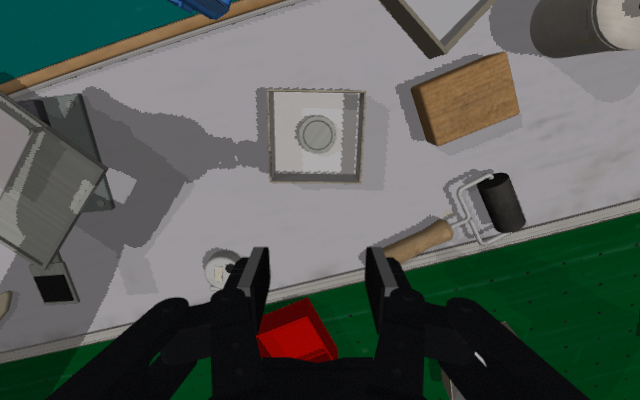

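View pics/s13.png

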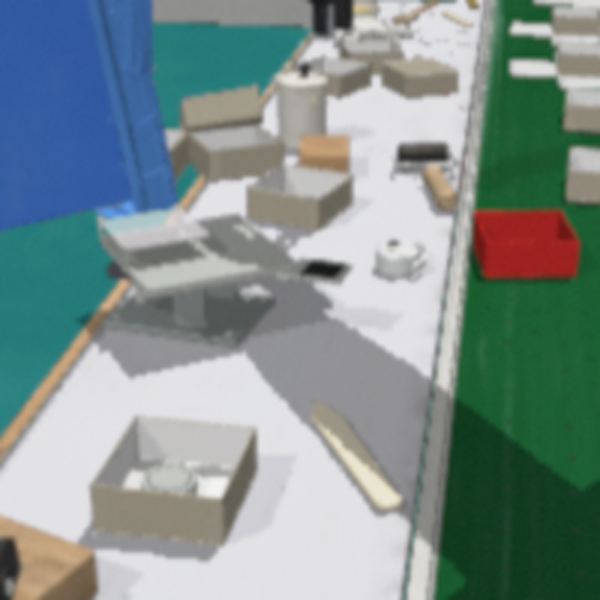

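The disc lies flat at the centre of the box at (317,133). The tray is level and the full box hasn't moved.

```bash
python3 -c "
from rig import ticket; print(ticket.finish_job())"
```

```text
the job is handed in; nothing more can be done
None
```

I tipped the tray with the thumb plate, and the disc slid into the front corner. After the tray came back level, I picked the disc out and put it in the empty box on the right. I handed the job in at about 14.5 s; no verdict is reported.

**Last checks:**
- **Disc:** it lies flat near the centre of the box, marked at (0.524, -0.317, 0.009). I had measured the box centre at about (0.524, -0.313).
- **Tray:** level, with the thumb plate marked at z 0.064. The nominal height is 0.066.
- **Full box:** marked within about 3 mm of its first reading, which is inside the marker's error.
- **Gripper:** open and clear at about 0.22 m.

**Readings that disagreed or stood out:**
- **Box marker:** in the final picture it found only the red look-alike for `box_empty`, so I judged the real box by eye and from my earlier measurement of it.
- **Grip width:** it read 37 mm on the 40 mm disc. The pictures showed the disc held level.
- **Press force:** the thumb plate reached about 29 N at its stop, against the 3 to 5 N expected, because I had commanded the press a few millimetres past it.

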